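# Make up two model-railway kits from the stock on the bench

## Robot

A 7-joint arm with a two-finger parallel gripper is mounted at the origin on a cart in front of the work surface, level with it; the furniture and walls round the work are solid. World frame = base frame: x ahead of the robot, y to its left, z up, the work surface at z = 0. Lengths are in m, angles in rad, forces in N, time in s.
With the tool pointing down it reaches from about 0.4 to 0.85 m from the base axis. Payload 4.5 kg.
Tool frame: the origin (TCP) lies at the very end of the fingers, on their centre line; the grasp point (between the pads) lies 19 mm behind it (r.grip_point_offset is the distance from the TCP to the grasp point, in m); z points along the fingers, y is the line along which they close (so a half turn about z gives the same grasp; the last joint's range is limited). The gripper opens to 88 mm and grips with 3 to 60 N. Pads are 18 mm wide; open, the fingers measure 123 mm over their backs; the gripper's body (75 mm by 187 mm) begins 45 mm behind the grasp point.
Start: joints at [1.245, 0.689, -0.195, 1.565, 0.157, 0.902, -0.215], TCP at [0.22, -0.585, 0.239] pointing down, gripper open.
Joint ranges: [-3.01, 3.01], [-0.46, 2.08], [-1.47, 1.51], [0.13, 2.56], [-1, 4.14], [0.04, 2.09], [-2.66, 2.66]. Speed limits (rad/s): [2.57, 2.57, 3.14, 3.14, 3.14, 3.14, 3.14].

## Interface

Orientations are given as a unit quaternion [x, y, z, w].
In Python, from plant import r gives the robot as it stands.
- The arm moves only by the tool carry_out, never from a script. Its argument "rows" is a list of rows, each a list of 3 entries, a list of its own where there are three numbers: the shift along the tool's x, y, z in cm, then the turn, a rotation vector about the tool's x, y, z in degrees, then the closure, from 0 (fully open) to 1 (shut). A call has 1 to 12 rows; each row is the pose to reach, as a shift and turn from the pose commanded when the call began, along the tool's axes at that moment; what a row does not reach only later rows make up. A row lasts 1/10 s, in which the tool goes at most 50 mm and 8.59 degrees, less where a joint would pass 70% of its speed; a pose out of reach is approached as far as the arm can. A call with a gripper value outside its range is refused whole. The fingers move at their own pace and stop on an object; "newtons" is the grip in N (left out, the last holds). Time passes only in rows, so rows that repeat a pose let the fingers close. It gives the time, the measured TCP pose, the force, the opening and the grip force at its end, in the units of the state.
- r.get_state(): the state, without advancing time (a new reading comes with each control period).
- r.snapshot(name): name is "scene" or "top" or "wrist"; returns a dict with "image" (400x640x3 uint8, red, green, blue), "fx", "fy", "cx", "cy" (pixels), "pose" (4x4, takes a point from camera to world coordinates). Camera axes: x right, y up, looking along -z (the intrinsics and any distortion apply to the point x, -y, -z); pixel columns grow to the right and rows downward; lengths in m; the calibration is good to about 2 mm. A picture is of the moment at which its call begins. There is no depth.
- r.finish_job(): hands the job in; it is judged then, once.
The state is a dict: "clock": time; "q": joint angles; "qd": joint speeds; "joint_torque": joint torques, N m; "tool_pos": TCP position; "eef_rot": TCP orientation; "contact_force": force on the tool from outside, world axes, zero at the start; "moment": the same for the moment, N m; "opening": opening from 0.0 (shut) to 1.0 (fully open); "finger_force": force on a finger pad.
Only numpy, scipy, OpenCV 4.12 (cv2) and the standard library are available. Lean on these libraries where they do the work, as an engineer would, in place of code of your own. Each camera call takes 0.05 s, during which the arm holds its last target. There are 200 camera calls.

## Task

Make up two kits from the stock on the desk, one thing to a pocket, each standing upright and flat on the pocket's floor: into the blue tray put the tall hut with the sloping flat roof (middle pocket) and, in the two end pockets either way round, the black water crane and the amber oil bottle; into the orange tray put the spray can and the black lamp post, either way round. Leave the small hut with the pyramid roof and the dark glue bottle standing where they are in the stock.

Things in the scene. Friction and masses are not known exactly. Their poses are not given: they have to be found in the camera images.
- blue_tray: blue kit tray, on one of the two desk tops, fixed to the desk, 90 x 222 mm, with three equal open pockets in a row along its y axis, centred at y = -73, 0 and +73 mm. Each pocket is 84 mm (x) by 70 mm (y) inside; floor 3 mm above the desk, walls and dividers 3 mm thick, their tops 15 mm above the desk. Origin: centre of its underside, on the desk; z up.
- orange_tray: orange kit tray, on the other desk top, fixed to the desk, 90 x 149 mm, with two equal open pockets in a row along its y axis, centred at y = -36.5 and +36.5 mm; pockets, floor and walls as in the blue tray. Origin: centre of its underside; z up.
- tall_hut: the taller of two grey model huts, 84 mm high, with one flat sloping (pent) roof. Walls 44 mm (x) by 40 mm (y); the roof, 65 to 84 mm up, is 58 mm (x) by 48 mm (y) and can be gripped by its edges across y, about 74 mm up. Loose, 40 g (huts at the back by the bins are fixtures). Origin: centre of its underside; z up.
- water_crane: black model water crane, red wheel, 82 mm high, loose, 60 g. Foot plate 5 mm thick, x = -2 to +38, 46 mm wide in y. Column at x = +18, y = 0 mm: 22 mm thick up to 58 mm, about 18 above; grip it across y. Fixed spout 10 mm wide from the column's top to x = -38, its end 46 mm up; turned inwards it would hit a neighbour. Origin at foot level, 18 mm from the column's axis towards the spout; z up.
- oil_bottle: small amber-brown dropper bottle with a white nozzle, 82 mm high; round body 24 mm in diameter up to 46 mm, nozzle at most 16 mm above. Loose, 35 g. Origin: centre of its underside; z up.
- spray_can: white spray can with coloured print, 108 mm high; round body 40 mm in diameter, cylindrical up to about 85 mm. Loose, 130 g. Origin: centre of its underside; z up.
- lamp_post: black model lamp post, 100 mm high, on a round foot 25 mm in diameter and 4 mm thick; slim post at most 14 mm thick, lantern 13 mm thick from 86 mm up. Loose, 22 g (lamp posts at the back below the bins are fixtures). Origin: centre of its underside; z up.
- small_hut: bystander: the smaller grey model hut, 39 x 39 mm and 58 mm high, with a four-sided pyramid roof. Loose; stays in the stock. Origin: centre of its underside.
- glue_bottle: bystander: small glue bottle with a dark label and a white nozzle, 23 mm in diameter, 90 mm high. Loose; stays in the stock. Origin: centre of its underside.
Not all that is in view belongs to the job. Leave any red look-alike of the lamp_post alone. Of the things shaped like the orange_tray, the orange one is meant.

How it is judged:
By the outcome, as a careful person would: the job done as asked, in the order asked, and still so for the second after the job is handed in, with the robot touching nothing.
It also fails if it takes over 115 s, if anything falls off the work surface, if the arm or the gripper's body presses on something with over 40 N, if the wrist force passes 120 N, or if a joint passes its speed limit or range.

## Working session

There is one attempt and no reset: what is moved stays moved. The work goes in short steps, Python scripts to look and compute and a tool call to move; the robot and the scene stay as the last step left them, time stands still between calls to the robot, and variables do not carry over. Pictures are saved under pics/ and viewed, at most 14 in all, crops included, and the job is handed in when it is done.

Besides the shell and the picture viewer there is one more tool, called after "Call:" in YAML: its name, and indented under it one key for each argument. carry_out: Moves the arm, as the interface text tells. Its arguments: {"type":"object","properties":{"rows":{"type":"array"},"newtons":{"type":"number"}},"required":["rows"]}

```bash
mkdir -p pics; ls
python3 - <<'E'
from plant import r
import cv2,numpy as np
np.set_printoptions(precision=4,suppress=True)
for n in("scene","top","wrist"):
    s=r.snapshot(n); cv2.imwrite(f"pics/{n}0.png",s["image"][...,::-1]); print(n,s["fx"],s["fy"],s["cx"],s["cy"],[k for k in s]);print(s["pose"])
st=r.get_state();print(st)
E
```

```text
pics
scene 519.9290607211559 519.9290607211559 316.1157656474352 200.93080286548695 ['image', 'fx', 'fy', 'cx', 'cy', 'pose']
[[-0.8082  0.2723 -0.5221 -0.1122]
 [-0.5887 -0.3943  0.7056  0.9097]
 [-0.0137  0.8777  0.479   0.687 ]
 [ 0.      0.      0.      1.    ]]
top 429.1967600198241 429.1967600198241 312.12703512768394 194.82893866961984 ['image', 'fx', 'fy', 'cx', 'cy', 'pose']
[[-0.0028  0.9872 -0.1593  0.3658]
 [-0.9987 -0.0107 -0.049  -0.0824]
 [-0.05    0.159   0.986   1.1618]
 [ 0.      0.      0.      1.    ]]
wrist 356.2844528341519 356.2844528341519 317.5763857513084 203.27016536235158 ['image', 'fx', 'fy', 'cx', 'cy', 'pose']
[[ 0.3512  0.9036  0.2452  0.2834]
 [-0.9363  0.339   0.0914 -0.5624]
 [-0.0005 -0.2617  0.9652  0.3829]
 [ 0.      0.      0.      1.    ]]
{'clock': 0.15, 'q': array([ 1.2448,  0.6898, -0.1946,  1.5661,  0.1573,  0.9025, -0.2151]), 'qd': array([-0.0001, -0.0016,  0.0003, -0.0043,  0.0005, -0.0017,  0.0015]), 'joint_torque': array([ -0.0016, -52.7869,  -1.2686, -15.3589,  -0.0525,   0.0038,
         0.0001]), 'tool_pos': array([ 0.2199, -0.5845,  0.2381]), 'eef_rot': array([ 0.9839,  0.179 , -0.0002, -0.0007]), 'contact_force': array([ 0.0681, -0.2595,  0.9603]), 'moment': array([0.0123, 0.022 , 0.0331]), 'finger_force': 0.0, 'opening': 1.0035972402632636}
```

View pics/top0.png

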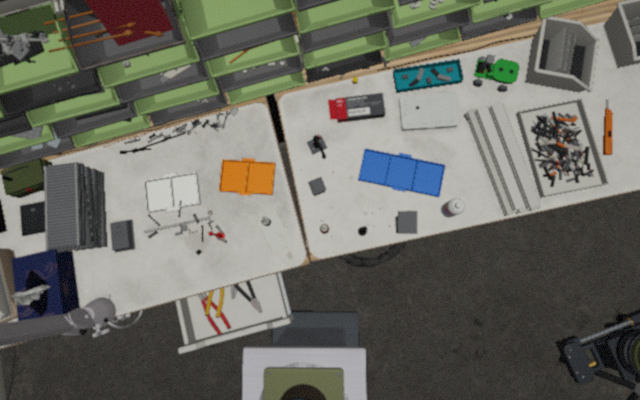

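View pics/scene0.png

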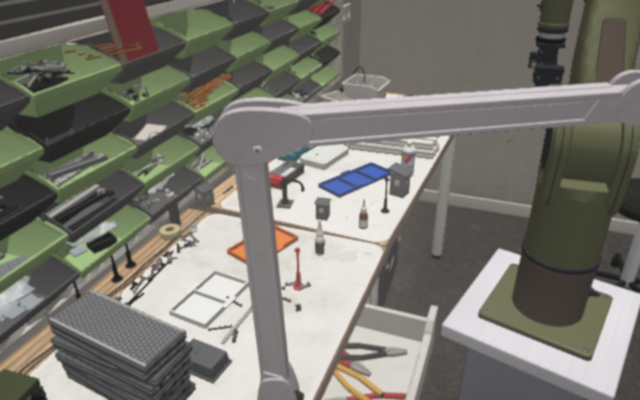

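```bash
cat > h.py <<'E'
from plant import r
import cv2,numpy as np
np.set_printoptions(precision=4,suppress=True)
def ray(s,u,v):
    d=np.array([(u-s["cx"])/s["fx"],-(v-s["cy"])/s["fy"],-1.]); P=np.array(s["pose"]); return P[:3,3],P[:3,:3]@d
def onz(s,u,v,z):
    o,d=ray(s,u,v); return o+d*(z-o[2])/d[2]
def proj(s,p):
    P=np.array(s["pose"]); c=P[:3,:3].T@(np.array(p)-P[:3,3]); return np.array([s["cx"]+s["fx"]*c[0]/-c[2], s["cy"]+s["fy"]*c[1]/c[2]])
def save(s,n,box=None,k=1):
    im=s["image"][...,::-1]
    if box: im=im[box[1]:box[3],box[0]:box[2]]
    cv2.imwrite(f"pics/{n}.png",cv2.resize(im,None,fx=k,fy=k,interpolation=cv2.INTER_CUBIC))
E
python3 - <<'E'
from h import *
s=r.snapshot("top"); t=r.snapshot("scene")
a=s["image"][130:250,205:475][...,::-1]; a=cv2.resize(a,(800,356),interpolation=cv2.INTER_CUBIC)
b=t["image"][135:300,220:440][...,::-1]; b=cv2.resize(b,(320,240),interpolation=cv2.INTER_CUBIC)
c=np.zeros((600,800,3),np.uint8);c[:356]=a;c[358:598,:320]=b
cv2.imwrite("pics/c1.png",c)
hsv=cv2.cvtColor(s["image"],cv2.COLOR_RGB2HSV)
for n,lo,hi in(("blue",(100,120,80),(125,255,255)),("orange",(5,150,150),(18,255,255))):
    m=cv2.inRange(hsv,lo,hi); m[:130]=0;m[250:]=0;m[:,:200]=0;m[:,480:]=0
    k=max(cv2.findContours(m,0,2)[0],key=cv2.contourArea); bx=cv2.boxPoints(cv2.minAreaRect(k))
    w=np.array([onz(s,u,v,.015)[:2] for u,v in bx]); e=[w[1]-w[0],w[2]-w[1]]
    print(n,bx.tolist(),"ctr",w.mean(0),"sides",[np.linalg.norm(x) for x in e],[np.degrees(np.arctan2(x[1],x[0])) for x in e])
for n,u,v in(("crane",317,147),("small",317,186),("bottA",324,228),("lamp",362,231),("tall",407,222),("can",455,207),("bottB",266,221),("red",218,235)): print(n,onz(s,u,v,.05))
E
```

```text
blue [[358.1538391113281, 181.2307891845703], [365.1153869628906, 146.42308044433594], [444.7308044433594, 162.3461456298828], [437.7692565917969, 197.1538543701172]] ctr [ 0.612  -0.2667] sides [np.float64(0.09917160617951153), np.float64(0.2182410092276722)] [np.float64(-12.186116115935985), np.float64(-102.68637839820768)]
orange [[219.11477661132812, 191.7377166748047], [222.34429931640625, 156.21311950683594], [274.6393737792969, 160.9672088623047], [271.40985107421875, 196.49180603027344]] ctr [0.6048 0.1544] sides [np.float64(0.10025190797780562), np.float64(0.14719980397449253)] [np.float64(-3.3559293512622324), np.float64(-96.14061993133936)]
crane [ 0.6748 -0.0406  0.05  ]
small [ 0.5688 -0.0401  0.05  ]
bottA [ 0.458  -0.0577  0.05  ]
lamp [ 0.4496 -0.1556  0.05  ]
tall [ 0.472  -0.2713  0.05  ]
can [ 0.5097 -0.395   0.05  ]
bottB [0.4774 0.0939 0.05  ]
red [0.4416 0.2198 0.05  ]
```

View pics/c1.png

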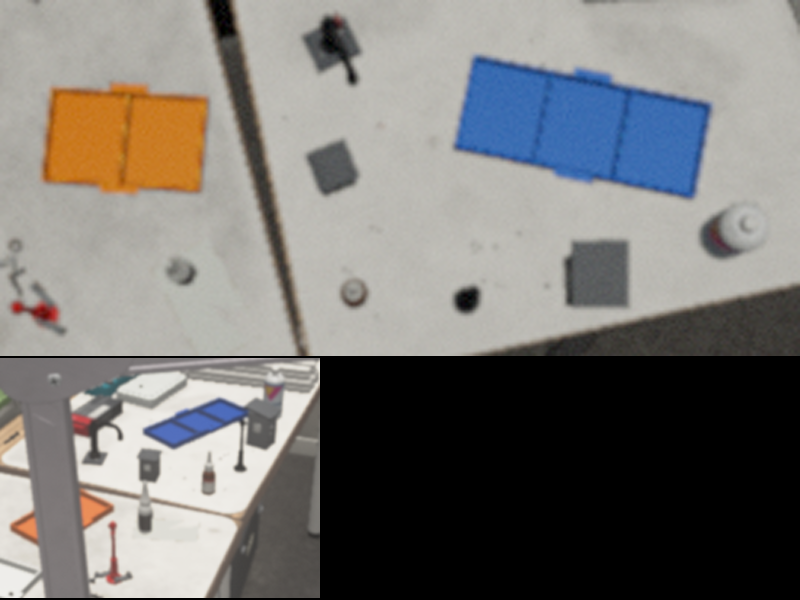

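```bash
cat >> h.py <<'E'
from scipy.spatial.transform import Rotation as R
def down(phi):
    c,s=np.cos(np.radians(phi)),np.sin(np.radians(phi)); return R.from_matrix([[c,s,0],[s,-c,0],[0,0,-1]])
def go(x,y,z,phi):
    st=r.get_state(); T=R.from_quat(st["eef_rot"]); p=np.array(st["tool_pos"])
    d=T.inv().apply(np.array([x,y,z])-p)*100; w=np.degrees((T.inv()*down(phi)).as_rotvec())
    print("clk",round(st["clock"],2),"tcp",p,"phi",np.degrees(np.arctan2(*T.apply([1,0,0])[1::-1])),"open",st["opening"])
    print("shift cm",d.round(2),"turn",w.round(1),"rows>=",np.ceil(max(np.linalg.norm(d)/5,np.linalg.norm(w)/8.59)))
E
python3 - <<'E'
from h import *
go(.45,-.27,.2,0)
E
```

```text
clk 0.25 tcp [ 0.22   -0.5847  0.2383] phi 20.618490088855904 open 1.0001693757128427
shift cm [ 32.61 -21.35   3.85] turn [-0.   0.  20.6] rows>= 8.0
```

Candidates in the top view:
- Tall hut is (407,221), 48x58 mm flat roof. Look-alikes are the small hut at (317,186) and the bin huts.
- Oil bottle is (324,228), amber in the scene view. The look-alike is the dark glue bottle at (266,221).
- Lamp post is black at (362,231). Look-alikes are the red one at (218,235) and the posts at the back.
- Crane is (317,147) and can is (455,207).
- Orange tray is (247,177), not the white one at (172,192).

The crop c1 confirms these choices.

Call:
carry_out:
  rows:
    - [[32.6,-21.4,3.9],[0,0,20.6],0]
    - [[32.6,-21.4,3.9],[0,0,20.6],0]
    - [[32.6,-21.4,3.9],[0,0,20.6],0]
    - [[32.6,-21.4,3.9],[0,0,20.6],0]
    - [[32.6,-21.4,3.9],[0,0,20.6],0]
    - [[32.6,-21.4,3.9],[0,0,20.6],0]
    - [[32.6,-21.4,3.9],[0,0,20.6],0]
    - [[32.6,-21.4,3.9],[0,0,20.6],0]
    - [[32.6,-21.4,3.9],[0,0,20.6],0]
    - [[32.6,-21.4,3.9],[0,0,20.6],0]
    - [[32.6,-21.4,3.9],[0,0,20.6],0]
    - [[32.6,-21.4,3.9],[0,0,20.6],0]
  newtons: 15

```text
clock: 1.45
tool_pos: [0.4487, -0.2717, 0.1998]
eef_rot: [1.0, -0.002, -0.0, 0.0]
contact_force: [-0.2, 0.7, -0.1]
opening: 0.999
finger_force: 0.0
```

Run:
```python
from h import *
s=r.snapshot("wrist"); save(s,"w1")
go(.45,-.27,.2,0)
print(proj(s,[.472,-.271,.075]))
```

```text
clk 1.5 tcp [ 0.4488 -0.2716  0.1999] phi -0.1662494068890528 open 1.0047562005177813
shift cm [ 0.12 -0.16 -0.02] turn [ 0.   0.  -0.2] rows>= 1.0
[314.441  167.1605]
```

View pics/w1.png

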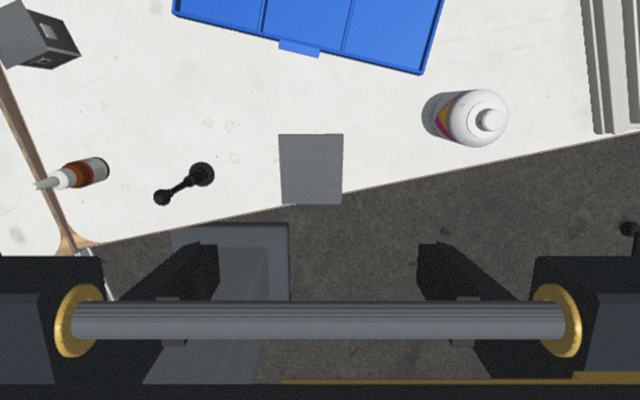

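Run:
```python
from h import *
s=r.snapshot("wrist")
for n,u,v,z in(("h++",279,135,.082),("h+-",343,134,.082),("h--",341,205,.067),("h-+",282,203,.067),("lampfoot",203,173,.003),("lamptop",163,197,.093),("cantop",489,119,.106),("oil",98,169,.03),("blue c",423,73,.013),("blue d",173,12,.013)): print(n,onz(s,u,v,z))
```

```text
h++ [ 0.4969 -0.2453  0.082 ]
h+- [ 0.4975 -0.2918  0.082 ]
h-- [ 0.4399 -0.292   0.067 ]
h-+ [ 0.4417 -0.2444  0.067 ]
lampfoot [ 0.455 -0.162  0.003]
lamptop [ 0.4537 -0.1606  0.093 ]
cantop [ 0.5085 -0.3852  0.106 ]
oil [ 0.4639 -0.0776  0.03  ]
blue c [ 0.5449 -0.3662  0.013 ]
blue d [ 0.5941 -0.1521  0.013 ]
```

Call:
carry_out:
  rows:
    - [[2.0,-0.3,4],[0,0,0],0]
    - [[2.0,-0.3,7.5],[0,0,0],0]
    - [[2.0,-0.3,10.5],[0,0,0],0]
    - [[2.0,-0.3,13],[0,0,0],0]
    - [[2.0,-0.3,14.5],[0,0,0],0]
    - [[2.0,-0.3,14.5],[0,0,0],0]
    - [[2.0,-0.3,14.5],[0,0,0],0.6]
    - [[2.0,-0.3,14.5],[0,0,0],1]
    - [[2.0,-0.3,14.5],[0,0,0],1]
    - [[2.0,-0.3,14.5],[0,0,0],1]
    - [[2.0,-0.3,14.5],[0,0,0],1]
    - [[2.0,-0.3,14.5],[0,0,0],1]
  newtons: 15

```text
clock: 2.75
tool_pos: [0.4701, -0.267, 0.0551]
eef_rot: [1.0, 0.0, 0.0, 0.0]
contact_force: [-0.5, 0.4, 3.6]
opening: 0.535
finger_force: 15.0
```

Run:
```python
from h import *
go(.6136,-.268,.16,-12.9)
```

```text
clk 2.75 tcp [ 0.4701 -0.267   0.0551] phi 0.021451053466448804 open 0.5354591357448858
shift cm [ 14.35   0.11 -10.48] turn [ 0.  -0.  12.9] rows>= 4.0
```

Call:
carry_out:
  rows:
    - [[0,0,-2],[0,0,0],1]
    - [[0,0,-5],[0,0,0],1]
    - [[3,0,-7],[0,0,3],1]
    - [[6,0,-7],[0,0,6],1]
    - [[9,0.1,-7],[0,0,9],1]
    - [[12,0.1,-7],[0,0,12],1]
    - [[14.4,0.1,-7],[0,0,12.9],1]
    - [[14.4,0.1,-5],[0,0,12.9],1]
    - [[14.4,0.1,-3],[0,0,12.9],1]
    - [[14.4,0.1,-1.5],[0,0,12.9],1]
    - [[14.4,0.1,-0.6],[0,0,12.9],1]
    - [[14.4,0.1,-0.6],[0,0,12.9],1]

```text
clock: 3.95
tool_pos: [0.6132, -0.2676, 0.0596]
eef_rot: [0.994, -0.112, -0.001, -0.0]
contact_force: [0.3, -0.3, -1.1]
opening: 0.537
finger_force: 15.0
```

Run:
```python
from h import *
go(.6136,-.268,.0581,-12.9)
print(r.get_state()["contact_force"])
s=r.snapshot("wrist"); t=r.snapshot("scene")
c=np.zeros((600,640,3),np.uint8);c[:400]=s["image"];c[400:600,:400]=cv2.resize(t["image"][140:240,280:480],(400,200));cv2.imwrite("pics/w2.png",c[...,::-1])
```

```text
clk 3.95 tcp [ 0.6132 -0.2676  0.0596] phi -12.885283672772024 open 0.537133523461189
shift cm [0.05 0.03 0.15] turn [-0.   0.1  0. ] rows>= 1.0
[ 0.2969 -0.2583 -1.095 ]
```

View pics/w2.png

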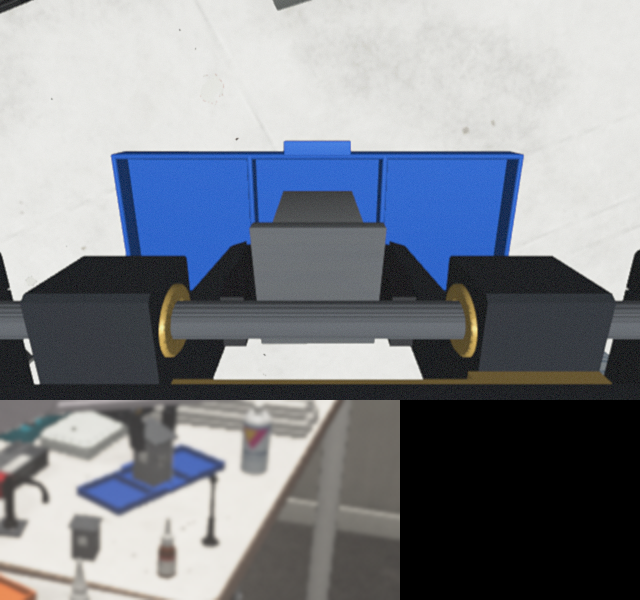

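Call:
carry_out:
  rows:
    - [[0,0,0.15],[0,0,0],1]
    - [[0,0,0.15],[0,0,0],0]
    - [[0,0,0.15],[0,0,0],0]
    - [[0,0,0.15],[0,0,0],0]
    - [[0,0,-1],[0,0,0],0]
    - [[0,0,-4],[0,0,0],0]
    - [[0,0,-8],[0,0,0],0]
    - [[0,-4,-11],[0,0,-8],0]
    - [[-0.5,-8,-14.2],[0,0,-16],0]
    - [[-1,-13,-14.2],[0,0,-24],0]
    - [[-1.6,-18,-14.2],[0,0,-32],0]
    - [[-2.1,-21.4,-14.2],[0,0,-38.9],0]

```text
clock: 5.25
tool_pos: [0.6417, -0.0501, 0.2044]
eef_rot: [0.973, 0.229, 0.001, -0.001]
contact_force: [0.1, 0.4, 0.3]
opening: 1.001
finger_force: 0.0
```

Call:
carry_out:
  rows:
    - [[0,0,0],[0,0,0],0]
    - [[0,0,0],[0,0,0],0]

```text
clock: 5.45
tool_pos: [0.6413, -0.0538, 0.2035]
eef_rot: [0.974, 0.226, 0.0, 0.0]
contact_force: [-0.5, -1.2, -0.8]
opening: 1.001
finger_force: 0.0
```

Run:
```python
from h import *
s=r.snapshot("wrist"); save(s,"w3")
go(.66,-.05,.2,26)
print(proj(s,[.675,-.04,.08]))
```

```text
clk 5.5 tcp [ 0.6411 -0.056   0.2034] phi 25.920277923619544 open 0.9994325913021705
shift cm [1.96 0.29 0.34] turn [ 0.1  0.  -0.1] rows>= 1.0
[318.37  149.255]
```

View pics/w3.png

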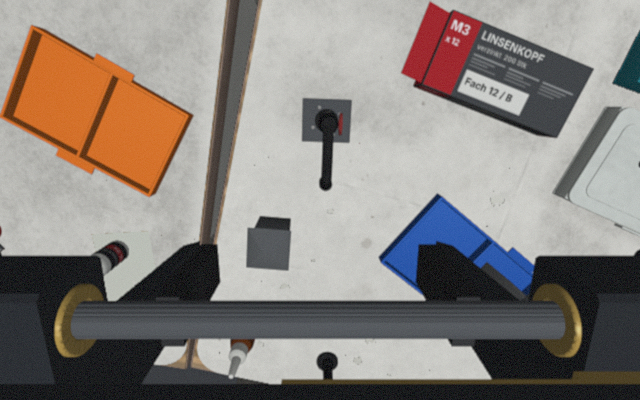

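Run:
```python
from h import *
s=r.snapshot("wrist")
P=[onz(s,u,v,.005) for u,v in((303,98),(352,99),(350,142),(303,140))]
print(np.array(P),np.mean(P,0)); print(onz(s,327,121,.08),onz(s,325,184,.046))
print("orange",*[onz(s,u,v,.013) for u,v in((35,27),(192,117),(152,195),(4,117))])
c=np.mean(P,0); go(.01*0+c[0],c[1],.031,26)
```

```text
[[ 0.7035 -0.0131  0.005 ]
 [ 0.7224 -0.0543  0.005 ]
 [ 0.6866 -0.0706  0.005 ]
 [ 0.6688 -0.0294  0.005 ]] [ 0.6953 -0.0418  0.005 ]
[ 0.6962 -0.039   0.08  ] [ 0.647  -0.0625  0.046 ]
orange [0.656  0.2183 0.013 ] [0.6441 0.0708 0.013 ] [0.5583 0.0796 0.013 ] [0.5694 0.225  0.013 ]
clk 5.55 tcp [ 0.641  -0.0569  0.2032] phi 25.834662310484205 open 0.9997118080899894
shift cm [ 5.56  0.97 17.22] turn [ 0.1  0.  -0.2] rows>= 4.0
```

Call:
carry_out:
  rows:
    - [[4,0.6,3],[0,0,0],0]
    - [[5.6,0.85,7],[0,0,0],0]
    - [[5.6,0.85,11],[0,0,0],0]
    - [[5.6,0.85,14],[0,0,0],0]
    - [[5.6,0.85,16],[0,0,0],0]
    - [[5.6,0.85,17.2],[0,0,0],0]
    - [[5.6,0.85,17.2],[0,0,0],0.5]
    - [[5.6,0.85,17.2],[0,0,0],0.7]
    - [[5.6,0.85,17.2],[0,0,0],1]
    - [[5.6,0.85,17.2],[0,0,0],1]
    - [[5.6,0.85,17.2],[0,0,0],1]
    - [[5.6,0.85,17.2],[0,0,0],1]
  newtons: 20

```text
clock: 6.75
tool_pos: [0.6954, -0.0376, 0.0313]
eef_rot: [0.974, 0.225, 0.0, 0.0]
contact_force: [0.4, -0.0, -0.8]
opening: 0.481
finger_force: 0.0
```

Call:
carry_out:
  rows:
    - [[0,0,0],[0,0,0],1]
    - [[0,0,-1],[0,0,0],1]
    - [[0,0,-3],[0,0,0],1]
    - [[0,0,-6],[0,0,0],1]
    - [[0,0,-10],[0,0,0],1]
    - [[0,0,-12],[0,0,0],1]
    - [[0,0,-12],[0,0,0],1]

```text
clock: 7.45
tool_pos: [0.6978, -0.0377, 0.1552]
eef_rot: [0.974, 0.225, 0.004, 0.001]
contact_force: [0.2, -0.7, -0.6]
opening: 0.199
finger_force: 20.0
```

Run:
```python
from h import *
yd=np.array([.2233,.9748]); c=np.array([.6136,-.268])-.073*yd; print(c)
go(*c,.15,77.1)
```

```text
[ 0.5973 -0.3392]
clk 7.45 tcp [ 0.6978 -0.0377  0.1552] phi 26.00088727389802 open 0.19872878474111708
shift cm [-22.25  22.69   0.44] turn [  0.4  -0.3 -51.1] rows>= 7.0
```

Run:
```python
from h import *
s=r.snapshot("wrist"); t=r.snapshot("scene");st=r.get_state();print(st["contact_force"],st["moment"],st["tool_pos"],st["opening"])
c=np.zeros((600,640,3),np.uint8);c[:300,:480]=cv2.resize(s["image"],(480,300));b=t["image"][90:240,220:400];c[300:600,:360]=cv2.resize(b,(360,300),interpolation=2);cv2.imwrite("pics/w4.png",c[...,::-1])
print(proj(t,st["tool_pos"]),proj(t,st["tool_pos"]+[0,0,.019]))
```

```text
[-0.3596  0.3573 -0.6874] [-0.0222  0.0415  0.0282] [ 0.6948 -0.0377  0.1508] 0.19995879044644305
[282.4905 153.549 ] [282.1603 146.7445]
```

View pics/w4.png

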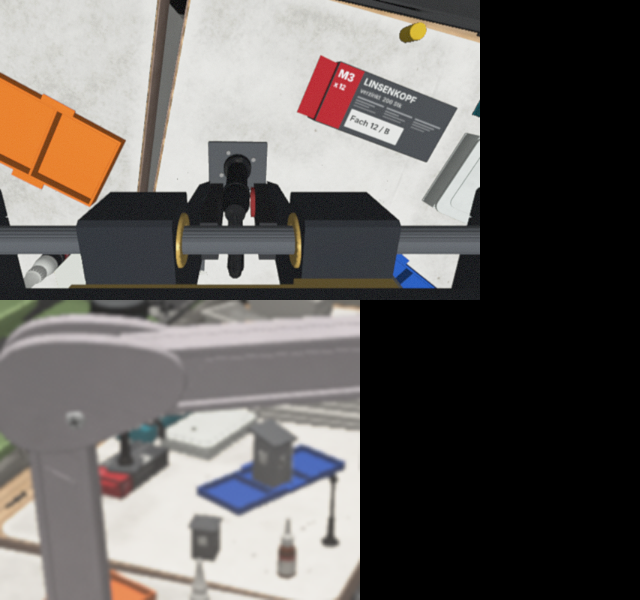

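Run:
```python
from h import *
s=r.snapshot("wrist");st=r.get_state();p=st["tool_pos"]
g=cv2.cvtColor(s["image"],cv2.COLOR_RGB2GRAY)
row=g[200:204].mean(0); print("row202",[(u,int(row[u])) for u in range(262,372,3)])
col=g[:,285:290].mean(1); print("col",[(v,int(col[v])) for v in range(176,200,2)])
for z in(.03,.04,.05,.06,.07,.08):
    a,b=onz(s,277,189,z),onz(s,355,189,z); T=R.from_quat(st["eef_rot"]); print(z,p[2]-z,np.linalg.norm(a-b),T.inv().apply((a+b)/2-p))
```

```text
row202 [(262, 227), (265, 227), (268, 228), (271, 227), (274, 226), (277, 172), (280, 92), (283, 94), (286, 97), (289, 93), (292, 95), (295, 95), (298, 94), (301, 95), (304, 138), (307, 101), (310, 96), (313, 95), (316, 96), (319, 94), (322, 95), (325, 95), (328, 96), (331, 94), (334, 93), (337, 93), (340, 95), (343, 95), (346, 95), (349, 97), (352, 96), (355, 108), (358, 224), (361, 224), (364, 224), (367, 221), (370, 218)]
col [(176, 216), (178, 217), (180, 215), (182, 214), (184, 214), (186, 217), (188, 115), (190, 85), (192, 95), (194, 93), (196, 94), (198, 93)]
0.03 0.11961848966905769 0.059607376207180096 [0.0073 0.0009 0.1196]
0.04 0.10961848966905768 0.05736335802124111 [0.0095 0.001  0.1096]
0.05 0.09961848966905769 0.055119339835302074 [0.0118 0.001  0.0996]
0.06 0.0896184896690577 0.052875321649363094 [0.0141 0.001  0.0896]
0.07 0.07961848966905768 0.05063130346342406 [0.0163 0.001  0.0796]
0.08 0.06961848966905769 0.04838728527748507 [0.0186 0.0011 0.0696]
```

Call:
carry_out:
  rows:
    - [[0,0,-2],[0,0,0],1]
    - [[0,0,-4],[0,0,0],1]
    - [[-1.5,1.5,-6],[0,0,-4],1]
    - [[-4,4,-6],[0,0,-10],1]
    - [[-7,7,-6],[0,0,-16],1]
    - [[-10,10,-6],[0,0,-22],1]
    - [[-13,13,-6],[0,0,-29],1]
    - [[-16,16,-6],[0,0,-36],1]
    - [[-19,19,-6],[0,0,-43],1]
    - [[-21,21.5,-6],[0,0,-48],1]
    - [[-22.1,22.6,-6],[0,0,-51.1],1]
    - [[-22.1,22.6,-6],[0,0,-51.1],1]
  newtons: 30

```text
clock: 8.8
tool_pos: [0.5927, -0.3415, 0.2083]
eef_rot: [0.784, 0.621, -0.002, -0.001]
contact_force: [-0.4, 0.0, -1.0]
opening: 0.202
finger_force: 30.0
```

Run:
```python
from h import *
s=r.snapshot("wrist");save(s,"w5");go(.5973,-.3392,.09,77.1);t=r.snapshot("scene");st=r.get_state()
print(st["contact_force"],proj(t,st["tool_pos"]))
c=np.zeros((600,640,3),np.uint8);c[:300,:480]=cv2.resize(s["image"],(480,300));b=t["image"][90:240,300:480];c[300:600,:360]=cv2.resize(b,(360,300),interpolation=2);cv2.imwrite("pics/w5.png",c[...,::-1])
```

```text
clk 8.85 tcp [ 0.5942 -0.3383  0.2087] phi 76.9147663597092 open 0.20217001173344568
shift cm [-0.02  0.36 11.87] turn [-0.2 -0.1 -0.2] rows>= 3.0
[-0.245   0.7716 -0.9585] [375.3115 107.7794]
```

View pics/w5.png

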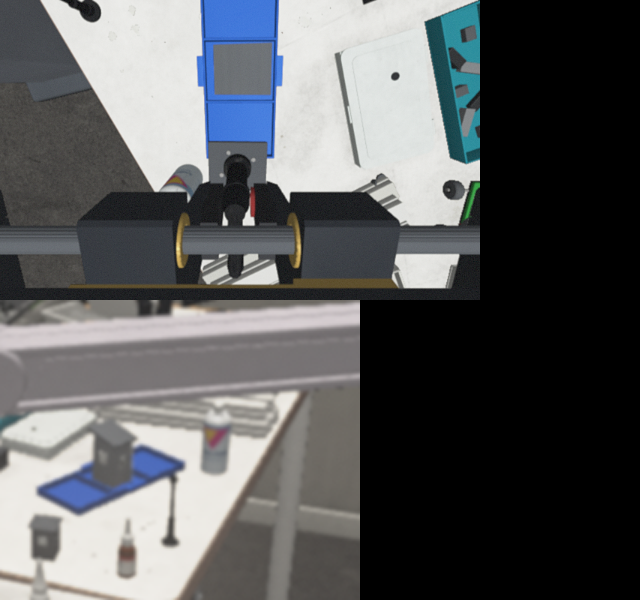

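Call:
carry_out:
  rows:
    - [[0,0.36,3],[-0.2,0,-0.2],1]
    - [[0,0.36,6],[-0.2,0,-0.2],1]
    - [[0,0.36,9],[-0.2,0,-0.2],1]
    - [[0,0.36,11],[-0.2,0,-0.2],1]
    - [[0,0.36,12.5],[-0.2,0,-0.2],1]
    - [[0,0.36,12.9],[-0.2,0,-0.2],1]
    - [[0,0.36,12.9],[-0.2,0,-0.2],1]
    - [[0,0.36,12.9],[-0.2,0,-0.2],1]

```text
clock: 9.7
tool_pos: [0.6003, -0.3383, 0.0829]
eef_rot: [0.781, 0.625, 0.002, 0.002]
contact_force: [0.2, -0.6, -0.3]
opening: 0.198
finger_force: 30.0
```

Run:
```python
from h import *
s=r.snapshot("wrist");go(.5973,-.3392,.07,77.1);st=r.get_state();print(st["contact_force"])
g=cv2.cvtColor(s["image"],cv2.COLOR_RGB2GRAY)
c=np.zeros((480,640,3),np.uint8);c=cv2.resize(s["image"][120:320,200:460],(780,600),interpolation=2);cv2.imwrite("pics/w6.png",c[...,::-1])
```

```text
clk 9.75 tcp [ 0.6002 -0.3386  0.0831] phi 77.31537648312217 open 0.196037192165455
shift cm [-0.12 -0.28  1.31] turn [0.3 0.  0.2] rows>= 1.0
[0.4397 0.5295 0.8617]
```

View pics/w6.png

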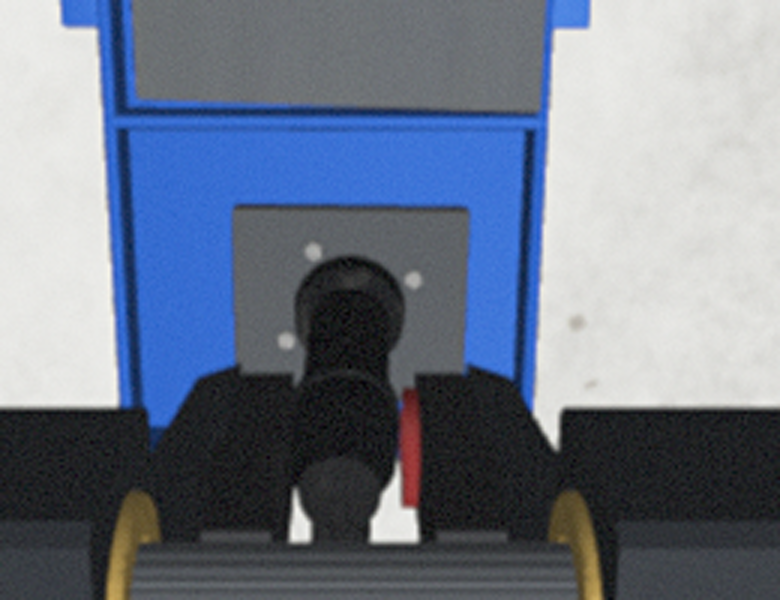

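Call:
carry_out:
  rows:
    - [[-0.1,-0.2,0.5],[0,0,0],1]
    - [[-0.1,-0.2,0.9],[0,0,0],1]
    - [[-0.1,-0.2,0.9],[0,0,0],1]
    - [[-0.1,-0.2,0.9],[0,0,0],1]

```text
clock: 10.15
tool_pos: [0.5969, -0.3391, 0.0726]
eef_rot: [0.781, 0.625, 0.001, 0.001]
contact_force: [-0.1, 0.1, -0.3]
opening: 0.199
finger_force: 30.0
```

Call:
carry_out:
  rows:
    - [[0,0,0.15],[0,0,0],1]
    - [[0,0,0.3],[0,0,0],1]
    - [[0,0,0.3],[0,0,0],1]

```text
clock: 10.45
tool_pos: [0.5969, -0.339, 0.0695]
eef_rot: [0.781, 0.625, 0.001, 0.001]
contact_force: [0.3, -0.4, -0.6]
opening: 0.195
finger_force: 30.0
```

Call:
carry_out:
  rows:
    - [[0,0,0.15],[0,0,0],1]
    - [[0,0,0.3],[0,0,0],1]
    - [[0,0,0.3],[0,0,0],1]

```text
clock: 10.75
tool_pos: [0.5969, -0.3389, 0.0664]
eef_rot: [0.781, 0.625, 0.001, 0.001]
contact_force: [-0.7, 0.2, -0.0]
opening: 0.2
finger_force: 30.0
```

Call:
carry_out:
  rows:
    - [[0,0,0.15],[0,0,0],1]
    - [[0,0,0.2],[0,0,0],1]
    - [[0,0,0.2],[0,0,0],1]

```text
clock: 11.05
tool_pos: [0.597, -0.339, 0.0646]
eef_rot: [0.781, 0.625, 0.001, 0.001]
contact_force: [0.7, -0.4, -1.0]
opening: 0.199
finger_force: 30.0
```

Call:
carry_out:
  rows:
    - [[0,0,0.1],[0,0,0],1]
    - [[0,0,0.2],[0,0,0],1]
    - [[0,0,0.2],[0,0,0],1]

```text
clock: 11.35
tool_pos: [0.5971, -0.339, 0.0626]
eef_rot: [0.781, 0.625, 0.001, 0.001]
contact_force: [0.3, -0.1, 0.2]
opening: 0.201
finger_force: 30.0
```

Call:
carry_out:
  rows:
    - [[0,0,0.1],[0,0,0],1]
    - [[0,0,0.2],[0,0,0],1]
    - [[0,0,0.2],[0,0,0],1]

```text
clock: 11.65
tool_pos: [0.598, -0.3389, 0.062]
eef_rot: [0.781, 0.625, 0.002, 0.002]
contact_force: [-1.2, 1.3, 6.6]
opening: 0.201
finger_force: 30.0
```

Call:
carry_out:
  rows:
    - [[0,0,0.1],[0,0,0],1]
    - [[0,0,0.2],[0,0,0],1]
    - [[0,0,0.2],[0,0,0],1]

```text
clock: 11.95
tool_pos: [0.5983, -0.3389, 0.0618]
eef_rot: [0.781, 0.625, 0.002, 0.002]
contact_force: [-3.5, 1.3, 15.9]
opening: 0.199
finger_force: 30.0
```

Run:
```python
from h import *
s=r.snapshot("wrist");st=r.get_state();print(st["contact_force"],st["tool_pos"])
c=cv2.resize(s["image"][120:320,200:460],(780,600),interpolation=2);cv2.imwrite("pics/w7.png",c[...,::-1])
```

```text
[-3.3939  2.6254 16.2999] [ 0.5983 -0.3388  0.0618]
```

Call:
carry_out:
  rows:
    - [[0,0,-0.3],[0,0,0],1]
    - [[0,0,-0.3],[0,0,0],0]
    - [[0,0,-0.3],[0,0,0],0]
    - [[0,0,-0.3],[0,0,0],0]
    - [[0,0,-0.3],[0,0,0],0]
    - [[0,0,-1],[0,0,0],0]
    - [[0,0,-3],[0,0,0],0]
    - [[0,0,-6],[0,0,0],0]
    - [[0,0,-10],[0,0,0],0]
    - [[0,0,-14],[0,0,0],0]
    - [[0,0,-14],[0,0,0],0]

```text
clock: 13.1
tool_pos: [0.6005, -0.3402, 0.2058]
eef_rot: [0.781, 0.624, 0.004, 0.007]
contact_force: [0.2, 0.1, 0.8]
opening: 0.999
finger_force: 0.0
```

Run:
```python
from h import *
go(.44,-.085,.2,-12.9)
```

```text
clk 13.1 tcp [ 0.6005 -0.3402  0.2058] phi 77.28013354019876 open 0.9985707381224684
shift cm [ 21.36 -21.28   0.2 ] turn [ 0.8 -0.6 90.2] rows>= 11.0
```

Run:
```python
from h import *
go(.455,-.095,.2,77.1)
```

```text
clk 13.1 tcp [ 0.6005 -0.3402  0.2058] phi 77.28013354019876 open 0.9985707381224684
shift cm [ 20.71 -19.59   0.23] turn [0.9 0.1 0.2] rows>= 6.0
```

Call:
carry_out:
  rows:
    - [[4,-4,0],[0.4,0,0],0]
    - [[8,-8,0],[0.8,0,0],0]
    - [[12,-11.5,0],[0.8,0,0],0]
    - [[16,-15,0.2],[0.8,0,0],0]
    - [[19,-18,0.2],[0.8,0,0],0]
    - [[20.7,-19.6,0.2],[0.8,0,0.2],0]
    - [[20.7,-19.6,0.2],[0.8,0,0.2],0]
    - [[20.7,-19.6,0.2],[0.8,0,0.2],0]

```text
clock: 13.9
tool_pos: [0.4511, -0.0938, 0.1963]
eef_rot: [0.782, 0.624, -0.003, -0.004]
contact_force: [0.4, -0.7, 0.0]
opening: 1.002
finger_force: 0.0
```

Run:
```python
from h import *
s=r.snapshot("wrist");t=r.snapshot("scene");go(.46,-.07,.021,77.1)
c=np.zeros((600,640,3),np.uint8);c[:400]=s["image"];c[400:,:400]=cv2.resize(t["image"][120:220,290:490],(400,200),interpolation=2);cv2.imwrite("pics/w8.png",c[...,::-1])
for n,p in(("top est",(.458,-.058,.05)),("w1 est",(.464,-.0776,.03))):print(n,proj(s,p))
```

```text
clk 14.0 tcp [ 0.4518 -0.0952  0.196 ] phi 77.0083381195465 open 1.0006984454342758
shift cm [ 2.65  0.39 17.5 ] turn [-0.5  0.  -0.1] rows>= 4.0
top est [316.3946 144.1044]
w1 est [328.3155 162.1961]
```

View pics/w8.png

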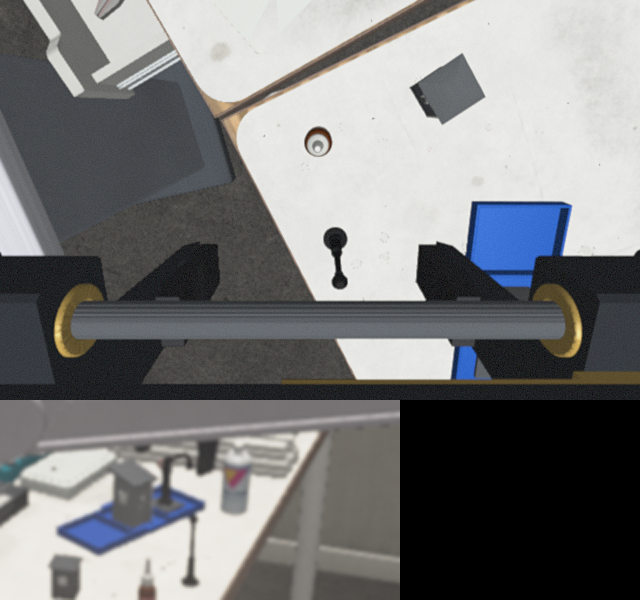

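Run:
```python
from h import *
s=r.snapshot("wrist")
print(onz(s,318,141,.04),onz(s,318,147,.08),"lamp",onz(s,335,239,.003),onz(s,340,282,.094))
c=onz(s,318,141,.04);go(c[0],c[1],.023,77.1)
```

```text
[ 0.4605 -0.0582  0.04  ] [ 0.4606 -0.0589  0.08  ] lamp [ 0.4541 -0.1609  0.003 ] [ 0.4543 -0.161   0.094 ]
clk 14.05 tcp [ 0.4518 -0.0954  0.196 ] phi 76.97332315135314 open 0.9984776186300764
shift cm [ 3.82  0.17 17.29] turn [-0.5  0.  -0.1] rows>= 4.0
```

Call:
carry_out:
  rows:
    - [[3,0.1,1],[-0.5,0,0],0.4]
    - [[3.8,0.15,4],[-0.5,0,0],0.4]
    - [[3.8,0.15,8],[-0.5,0,0],0.4]
    - [[3.8,0.15,12],[-0.5,0,0],0.4]
    - [[3.8,0.15,15],[-0.5,0,0],0.4]
    - [[3.8,0.15,16.8],[-0.5,0,0],0.4]
    - [[3.8,0.15,17.3],[-0.5,0,0],0.4]
    - [[3.8,0.15,17.3],[-0.5,0,0],1]
    - [[3.8,0.15,17.3],[-0.5,0,0],1]
    - [[3.8,0.15,17.3],[-0.5,0,0],1]
    - [[3.8,0.15,17.3],[-0.5,0,0],1]
    - [[3.8,0.15,17.3],[-0.5,0,0],1]
  newtons: 15

```text
clock: 15.25
tool_pos: [0.4596, -0.057, 0.0238]
eef_rot: [0.782, 0.623, 0.0, -0.0]
contact_force: [-0.5, 0.2, 4.4]
opening: 0.263
finger_force: 14.9
```

Call:
carry_out:
  rows:
    - [[0,0,0],[0,0,0],1]
    - [[0,0,0],[0,0,0],1]
    - [[0,0,0],[0,0,0],1]

```text
clock: 15.55
tool_pos: [0.4596, -0.0569, 0.0237]
eef_rot: [0.782, 0.623, 0.0, -0.0]
contact_force: [1.1, -0.0, 7.2]
opening: 0.267
finger_force: 15.0
```

Run:
```python
from h import *
c=np.array([.6136,-.268])+.073*np.array([.2233,.9748]); print(c)
go(*c,.12,77.1);print(r.get_state()["finger_force"])
```

```text
[ 0.6299 -0.1968]
clk 15.55 tcp [ 0.4596 -0.0569  0.0237] phi 77.11201933073245 open 0.2670793037833722
shift cm [-9.84 19.72 -9.64] turn [-0. -0.  0.] rows>= 5.0
14.956123105657753
```

Call:
carry_out:
  rows:
    - [[0,0,-1],[0,0,0],1]
    - [[0,0,-3],[0,0,0],1]
    - [[0,0,-6],[0,0,0],1]
    - [[-1.5,3,-7.5],[0,0,0],1]
    - [[-3.3,6.5,-8],[0,0,0],1]
    - [[-5,10,-8],[0,0,0],1]
    - [[-6.7,13.5,-8],[0,0,0],1]
    - [[-8.5,17,-8],[0,0,0],1]
    - [[-9.8,19.7,-8],[0,0,0],1]
    - [[-9.8,19.7,-8],[0,0,0],1]
    - [[-9.8,19.7,-8],[0,0,0],1]

```text
clock: 16.65
tool_pos: [0.6286, -0.1964, 0.1027]
eef_rot: [0.782, 0.623, -0.001, -0.001]
contact_force: [-0.2, 1.0, -0.2]
opening: 0.266
finger_force: 14.9
```

Run:
```python
from h import *
go(.6299,-.1968,.0282,77.1);st=r.get_state();print(st["contact_force"])
```

```text
clk 16.65 tcp [ 0.6286 -0.1964  0.1027] phi 77.067482606242 open 0.26648715034191234
shift cm [-0.01  0.16  7.45] turn [-0.2 -0.  -0. ] rows>= 2.0
[-0.236   1.0096 -0.2376]
```

Call:
carry_out:
  rows:
    - [[0,0.15,2],[0,0,0],1]
    - [[0,0.15,4],[0,0,0],1]
    - [[0,0.15,5.5],[0,0,0],1]
    - [[0,0.15,6.8],[0,0,0],1]
    - [[0,0.15,7.3],[0,0,0],1]
    - [[0,0.15,7.3],[0,0,0],1]
    - [[0,0.15,7.5],[0,0,0],1]
    - [[0,0.15,7.5],[0,0,0],1]

```text
clock: 17.45
tool_pos: [0.6311, -0.1968, 0.0282]
eef_rot: [0.782, 0.623, -0.0, -0.0]
contact_force: [-0.9, 0.3, -0.3]
opening: 0.269
finger_force: 14.9
```

Run:
```python
from h import *
s=r.snapshot("wrist");go(.6299,-.1968,.0282,77.1);st=r.get_state();print(st["contact_force"]);save(s,"w9")
```

```text
clk 17.5 tcp [ 0.6311 -0.1968  0.0283] phi 77.10718420128654 open 0.26504351908086327
shift cm [-0.03 -0.12  0.01] turn [-0.  0.  0.] rows>= 1.0
[ 0.6879  0.3876 -0.1624]
```

View pics/w9.png

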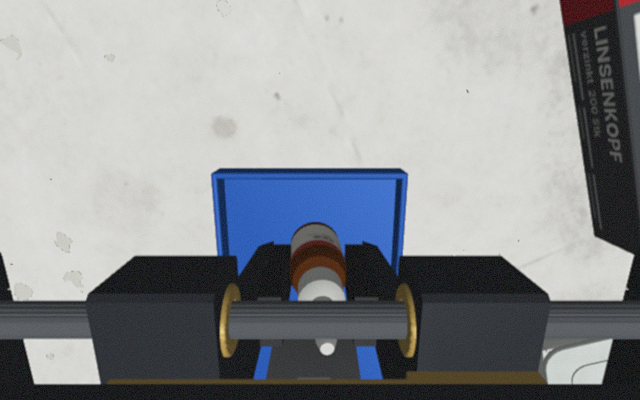

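Call:
carry_out:
  rows:
    - [[0,0,0.1],[0,0,0],1]
    - [[0,0,0.15],[0,0,0],1]
    - [[0,0,0.15],[0,0,0],1]

```text
clock: 17.8
tool_pos: [0.6311, -0.1967, 0.0269]
eef_rot: [0.782, 0.623, -0.0, -0.0]
contact_force: [-0.9, 0.1, 4.2]
opening: 0.267
finger_force: 15.0
```

Call:
carry_out:
  rows:
    - [[0,0,0],[0,0,0],0]
    - [[0,0,0],[0,0,0],0]
    - [[0,0,0],[0,0,0],0]
    - [[0,0,0],[0,0,0],0]
    - [[0,0,-1],[0,0,0],0]
    - [[0,0,-3],[0,0,0],0]
    - [[0,0,-6],[0,0,0],0]
    - [[0,0,-10],[0,0,0],0]
    - [[0,0,-14],[0,0,0],0]
    - [[0,0,-17],[0,0,0],0]
    - [[0,0,-17],[0,0,0],0]

```text
clock: 18.9
tool_pos: [0.6342, -0.1969, 0.2021]
eef_rot: [0.782, 0.623, 0.003, 0.003]
contact_force: [0.2, -0.7, 0.5]
opening: 1.004
finger_force: 0.0
```

Run:
```python
from h import *
go(.508,-.41,.2,85.5)
```

```text
clk 18.9 tcp [ 0.6342 -0.1969  0.2021] phi 77.09124992990556 open 1.0044484437553614
shift cm [-23.59  -7.54   0.14] turn [ 0.5  0.  -8.4] rows>= 5.0
```

Call:
carry_out:
  rows:
    - [[-4,-1.5,0],[0,0,-2],0]
    - [[-9,-3,0],[0,0,-4],0]
    - [[-13,-4.5,0],[0,0,-6],0]
    - [[-17,-6,0],[0,0,-8.4],0]
    - [[-21,-7,0],[0,0,-8.4],0]
    - [[-23.6,-7.5,0],[0,0,-8.4],0]
    - [[-23.6,-7.5,0],[0,0,-8.4],0]
    - [[-23.6,-7.5,0],[0,0,-8.4],0]
    - [[-23.6,-7.5,0],[0,0,-8.4],0]

```text
clock: 19.8
tool_pos: [0.5063, -0.4079, 0.1963]
eef_rot: [0.733, 0.68, 0.0, -0.001]
contact_force: [0.3, -0.2, 0.1]
opening: 0.999
finger_force: 0.0
```

Run:
```python
from h import *
s=r.snapshot("wrist");save(s,"w10");go(.508,-.385,.051,85.5);print(proj(s,(.508,-.385,.106)),proj(s,(.508,-.385,.085)))
```

```text
clk 19.85 tcp [ 0.5064 -0.4078  0.1964] phi 85.69230660377299 open 1.00518329098707
shift cm [ 2.26  0.   14.54] turn [-0.1 -0.1  0.2] rows>= 3.0
[316.4156 173.0684] [316.5103 167.8802]
```

View pics/w10.png

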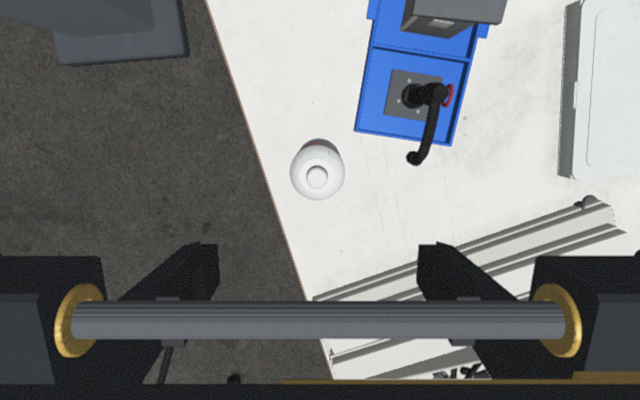

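Call:
carry_out:
  rows:
    - [[2.1,0,1],[0,0,0],0.3]
    - [[2.1,0,1],[0,0,0],0.3]
    - [[2.1,0,4],[0,0,0],0.3]
    - [[2.1,0,8],[0,0,0],0.3]
    - [[2.1,0,11.5],[0,0,0],0.3]
    - [[2.1,0,13.8],[0,0,0],0.3]
    - [[2.1,0,14.5],[0,0,0],0.3]
    - [[2.1,0,14.5],[0,0,0],1]
    - [[2.1,0,14.5],[0,0,0],1]
    - [[2.1,0,14.5],[0,0,0],1]
    - [[2.1,0,14.5],[0,0,0],1]
    - [[2.1,0,14.5],[0,0,0],1]
  newtons: 25

```text
clock: 21.05
tool_pos: [0.5078, -0.3896, 0.053]
eef_rot: [0.734, 0.679, 0.0, 0.001]
contact_force: [1.1, 0.7, 6.4]
opening: 0.461
finger_force: 25.0
```

Call:
carry_out:
  rows:
    - [[0,0,0],[0,0,0],1]
    - [[0,0,0],[0,0,0],1]

```text
clock: 21.25
tool_pos: [0.5078, -0.3896, 0.053]
eef_rot: [0.734, 0.679, -0.0, 0.001]
contact_force: [0.5, 0.8, 6.4]
opening: 0.454
finger_force: 25.0
```

Run:
```python
from h import *
print(r.get_state()["finger_force"]);go(.610,.185,.17,85.5)
```

```text
25.01050150483934
clk 21.25 tcp [ 0.5078 -0.3896  0.053 ] phi 85.51446674617276 open 0.4537239030327759
shift cm [ 58.07   5.71 -11.76] turn [0.1 0.1 0. ] rows>= 12.0
```

Call:
carry_out:
  rows:
    - [[0,0,-1.5],[0,0,0],1]
    - [[0,0,-4],[0,0,0],1]
    - [[0,0,-8],[0,0,0],1]
    - [[2,0.2,-11.5],[0,0,0],1]
    - [[5,0.5,-12],[0,0,0],1]
    - [[9,1,-12],[0,0,0],1]
    - [[13,1.4,-12],[0,0,0],1]
    - [[17,1.8,-12],[0,0,0],1]
    - [[21,2.2,-12],[0,0,0],1]
    - [[25,2.6,-12],[0,0,0],1]
    - [[29,3,-12],[0,0,0],1]
    - [[33,3.3,-12],[0,0,0],1]
  newtons: 35

```text
clock: 22.45
tool_pos: [0.5655, -0.0613, 0.1722]
eef_rot: [0.734, 0.679, -0.001, -0.0]
contact_force: [0.3, -0.7, -0.6]
opening: 0.454
finger_force: 35.0
```

Call:
carry_out:
  rows:
    - [[4,0.4,0],[0,0,0],1]
    - [[8,0.8,0],[0,0,0],1]
    - [[12,1.2,0],[0,0,0],1]
    - [[16,1.6,0],[0,0,0],1]
    - [[20,2,0],[0,0,0],1]
    - [[22,2.2,0],[0,0,0],1]
    - [[22,2.2,0],[0,0,0],1]
    - [[22,2.2,0],[0,0,0],1]

```text
clock: 23.25
tool_pos: [0.6043, 0.1539, 0.1716]
eef_rot: [0.734, 0.679, -0.001, -0.0]
contact_force: [-0.8, -0.5, -0.8]
opening: 0.455
finger_force: 35.0
```

Run:
```python
from h import *
s=r.snapshot("wrist");save(s,"w11")
st=r.get_state();print(st["contact_force"],st["opening"]);go(.610,.185,.057,85.5)
```

```text
[-0.63   -1.5019 -1.6832] 0.45354016440055994
clk 23.3 tcp [0.6044 0.1526 0.1714] phi 85.42356455624544 open 0.45354016440055994
shift cm [ 3.3   0.32 11.44] turn [-0.1  0.1 -0.1] rows>= 3.0
```

View pics/w11.png

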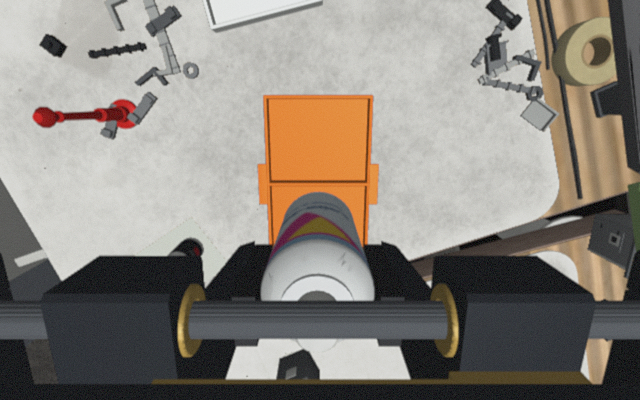

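Run:
```python
from h import *
s=r.snapshot("wrist")
a,b,c,d=[onz(s,u,v,.015) for u,v in((264,96),(373,96),(268,183),(370,183))]
print(a,b,c,d,np.linalg.norm(a-b),"ctr divider",(c+d)/2)
m=(a+b+c+d)/4;print(m, (a+b)/2);go(m[0],m[1],.057,85.5)
```

```text
[0.5677 0.2294 0.015 ] [0.6557 0.2222 0.015 ] [0.5625 0.1576 0.015 ] [0.6503 0.1505 0.015 ] 0.0882560521126411 ctr divider [0.6064 0.1541 0.015 ]
[0.609  0.1899 0.015 ] [0.6117 0.2258 0.015 ]
clk 23.35 tcp [0.6046 0.1521 0.1714] phi 85.36711353810163 open 0.4490276912179576
shift cm [ 3.83  0.16 11.43] turn [-0.1  0.1 -0.1] rows>= 3.0
```

Call:
carry_out:
  rows:
    - [[2,0.2,0],[0,0,0],1]
    - [[3.6,0.2,1],[0,0,0],1]
    - [[3.6,0.2,4],[0,0,0],1]
    - [[3.6,0.2,7],[0,0,0],1]
    - [[3.6,0.2,9.5],[0,0,0],1]
    - [[3.6,0.2,11],[0,0,0],1]
    - [[3.6,0.2,11.4],[0,0,0],1]
    - [[3.6,0.2,11.4],[0,0,0],1]
    - [[3.6,0.2,11.4],[0,0,0],1]

```text
clock: 24.25
tool_pos: [0.61, 0.1908, 0.058]
eef_rot: [0.734, 0.679, 0.0, -0.0]
contact_force: [-0.2, -0.2, -2.4]
opening: 0.455
finger_force: 35.0
```

Call:
carry_out:
  rows:
    - [[0,0,0.1],[0,0,0],1]
    - [[0,0,0.15],[0,0,0],1]
    - [[0,0,0.15],[0,0,0],1]

```text
clock: 24.55
tool_pos: [0.6096, 0.1907, 0.0561]
eef_rot: [0.734, 0.679, -0.0, -0.001]
contact_force: [0.8, 0.1, -2.0]
opening: 0.458
finger_force: 35.0
```

Call:
carry_out:
  rows:
    - [[0,0,0.1],[0,0,0],1]
    - [[0,0,0.15],[0,0,0],1]
    - [[0,0,0.15],[0,0,0],1]

```text
clock: 24.85
tool_pos: [0.6096, 0.1911, 0.056]
eef_rot: [0.734, 0.679, 0.0, -0.0]
contact_force: [-1.9, -0.6, 9.0]
opening: 0.454
finger_force: 35.0
```

Call:
carry_out:
  rows:
    - [[0,0,0.1],[0,0,0],1]
    - [[0,0,0.1],[0,0,0],1]

```text
clock: 25.05
tool_pos: [0.6097, 0.1912, 0.0559]
eef_rot: [0.734, 0.679, 0.0, -0.0]
contact_force: [-4.7, -1.2, 14.5]
opening: 0.452
finger_force: 35.0
```

Floor reached; back off slightly, release, rise.

Call:
carry_out:
  rows:
    - [[0,0,-0.2],[0,0,0],1]
    - [[0,0,-0.2],[0,0,0],0]
    - [[0,0,-0.2],[0,0,0],0]
    - [[0,0,-0.2],[0,0,0],0]
    - [[0,0,-1],[0,0,0],0]
    - [[0,0,-3],[0,0,0],0]
    - [[0,0,-6],[0,0,0],0]
    - [[0,0,-10],[0,0,0],0]
    - [[0,0,-14.5],[0,0,0],0]
    - [[0,0,-14.5],[0,0,0],0]

```text
clock: 26.05
tool_pos: [0.6132, 0.1928, 0.2053]
eef_rot: [0.734, 0.679, 0.006, 0.001]
contact_force: [1.0, 0.7, -0.1]
opening: 1.002
finger_force: 0.0
```

Run:
```python
from h import *
go(.454,-.19,.2,85.5)
```

```text
clk 26.05 tcp [0.6132 0.1928 0.2053] phi 85.49129556272057 open 1.0015854174050347
shift cm [-39.42 -12.86   0.16] turn [ 0.5 -0.4 -0. ] rows>= 9.0
```

Call:
carry_out:
  rows:
    - [[-4,-1.3,0],[0,0,0],0]
    - [[-8,-2.6,0],[0,0,0],0]
    - [[-12,-4,0],[0,0,0],0]
    - [[-17,-5.5,0],[0,0,0],0]
    - [[-22,-7,0],[0,0,0],0]
    - [[-26,-8.5,0],[0,0,0],0]
    - [[-30,-10,0],[0,0,0],0]
    - [[-34,-11,0],[0,0,0],0]
    - [[-37,-12,0.2],[0,0,0],0]
    - [[-39.4,-12.9,0.2],[0,0,0],0]
    - [[-39.4,-12.9,0.2],[0,0,0],0]
    - [[-39.4,-12.9,0.2],[0,0,0],0]

```text
clock: 27.25
tool_pos: [0.4502, -0.1919, 0.1965]
eef_rot: [0.735, 0.679, -0.0, -0.001]
contact_force: [0.1, -0.0, 0.2]
opening: 1.002
finger_force: 0.0
```

Run:
```python
from h import *
s=r.snapshot("wrist");g=s["image"].max(2)
m=((g<60)*255).astype(np.uint8)
pf,pt=proj(s,(.454,-.161,.003)),proj(s,(.454,-.161,.095));print(pf,pt)
x0,y0=int(min(pf[0],pt[0]))-35,int(min(pf[1],pt[1]))-35
k=np.zeros_like(m);k[y0:y0+100,x0:x0+75]=m[y0:y0+100,x0:x0+75]
n,l,stt,c=cv2.connectedComponentsWithStats(k)
for i in range(1,n):
    if stt[i,4]>30: print(stt[i],c[i])
go(.454,-.161,.051,85.5)
cv2.imwrite("pics/lampcheck.png",s["image"][...,::-1])
```

```text
[318.1888 144.5853] [318.3943 158.2979]
[306 131  24  33 578] [317.474  146.2042]
clk 27.3 tcp [ 0.4508 -0.191   0.1966] phi 85.57517138665824 open 1.0021723214892517
shift cm [ 3.    0.1  14.57] turn [-0.  -0.1  0.1] rows>= 3.0
```

Call:
carry_out:
  rows:
    - [[2.0,0.1,0],[0,0,0],0.5]
    - [[3.0,0.1,0],[0,0,0],0.5]
    - [[3.0,0.1,2],[0,0,0],0.5]
    - [[3.0,0.1,6],[0,0,0],0.5]
    - [[3.0,0.1,10],[0,0,0],0.5]
    - [[3.0,0.1,13.5],[0,0,0],0.5]
    - [[3.0,0.1,14.5],[0,0,0],0.5]
    - [[3.0,0.1,14.5],[0,0,0],0.7]
    - [[3.0,0.1,14.5],[0,0,0],0.8]
    - [[3.0,0.1,14.5],[0,0,0],1]
    - [[3.0,0.1,14.5],[0,0,0],1]
    - [[3.0,0.1,14.5],[0,0,0],1]
  newtons: 10

```text
clock: 28.5
tool_pos: [0.4538, -0.1626, 0.0526]
eef_rot: [0.734, 0.679, 0.0, 0.0]
contact_force: [-0.7, 0.2, 5.8]
opening: 0.131
finger_force: 10.0
```

Call:
carry_out:
  rows:
    - [[0,0,0],[0,0,0],1]
    - [[0,0,0],[0,0,0],1]
    - [[0,0,0],[0,0,0],1]
    - [[0,0,0],[0,0,0],1]
    - [[0,0,0],[0,0,0],1]

```text
clock: 29.0
tool_pos: [0.4537, -0.1625, 0.0525]
eef_rot: [0.734, 0.679, -0.0, 0.0]
contact_force: [-1.1, 0.9, 8.1]
opening: 0.133
finger_force: 10.0
```

Run:
```python
from h import *
print(r.get_state()["finger_force"]);go(.604,.115,.17,85.5)
```

```text
9.993949234485626
clk 29.0 tcp [ 0.4537 -0.1625  0.0525] phi 85.50049870808286 open 0.13313097174392635
shift cm [ 28.84  12.8  -11.76] turn [0. 0. 0.] rows>= 7.0
```

Call:
carry_out:
  rows:
    - [[0,0,-1.5],[0,0,0],1]
    - [[0,0,-4],[0,0,0],1]
    - [[0,0,-8],[0,0,0],1]
    - [[1.5,0.7,-11.5],[0,0,0],1]
    - [[5,2.2,-12],[0,0,0],1]
    - [[9,4,-12],[0,0,0],1]
    - [[13,5.8,-12],[0,0,0],1]
    - [[17,7.5,-12],[0,0,0],1]
    - [[21,9.3,-12],[0,0,0],1]
    - [[25,11.1,-12],[0,0,0],1]
    - [[28.8,12.8,-12],[0,0,0],1]
    - [[28.8,12.8,-12],[0,0,0],1]
  newtons: 15

```text
clock: 30.2
tool_pos: [0.6052, 0.1232, 0.1721]
eef_rot: [0.732, 0.682, 0.003, -0.002]
contact_force: [-0.3, -0.7, 0.4]
opening: 0.132
finger_force: 15.0
```

Call:
carry_out:
  rows:
    - [[0,0,0],[0,0,0],1]
    - [[0,0,0],[0,0,0],1]

```text
clock: 30.4
tool_pos: [0.6029, 0.1128, 0.1711]
eef_rot: [0.735, 0.678, -0.002, -0.0]
contact_force: [-0.1, -0.5, -0.5]
opening: 0.131
finger_force: 15.0
```

Run:
```python
from h import *
st=r.get_state();print(st["contact_force"],st["opening"]);go(.604,.115,.0575,85.5)
```

```text
[-0.0814 -0.5324 -0.4863] 0.13115360382662478
clk 30.4 tcp [0.6029 0.1128 0.1711] phi 85.42054447932341 open 0.13115360382662478
shift cm [ 0.25  0.13 11.36] turn [-0.2  0.1 -0.1] rows>= 3.0
```

Call:
carry_out:
  rows:
    - [[0.15,0.1,2],[0,0,0],1]
    - [[0.15,0.1,5],[0,0,0],1]
    - [[0.15,0.1,8],[0,0,0],1]
    - [[0.15,0.1,10.3],[0,0,0],1]
    - [[0.15,0.1,11.2],[0,0,0],1]
    - [[0.15,0.1,11.2],[0,0,0],1]
    - [[0.15,0.1,11.2],[0,0,0],1]

```text
clock: 31.1
tool_pos: [0.6051, 0.1158, 0.0603]
eef_rot: [0.735, 0.679, 0.0, -0.0]
contact_force: [-0.2, 0.6, 0.6]
opening: 0.134
finger_force: 15.0
```

Call:
carry_out:
  rows:
    - [[0,0,0.1],[0,0,0],1]
    - [[0,0,0.2],[0,0,0],1]
    - [[0,0,0.2],[0,0,0],1]

```text
clock: 31.4
tool_pos: [0.6048, 0.1164, 0.0579]
eef_rot: [0.734, 0.679, -0.0, -0.0]
contact_force: [-0.5, -0.8, -0.1]
opening: 0.134
finger_force: 15.0
```

Call:
carry_out:
  rows:
    - [[0,0,0.1],[0,0,0],1]
    - [[0,0,0.1],[0,0,0],1]

```text
clock: 31.6
tool_pos: [0.6044, 0.1163, 0.0564]
eef_rot: [0.734, 0.679, -0.001, -0.001]
contact_force: [0.1, 0.2, -0.1]
opening: 0.132
finger_force: 15.0
```

Call:
carry_out:
  rows:
    - [[0,0,0.1],[0,0,0],1]
    - [[0,0,0.1],[0,0,0],1]

```text
clock: 31.8
tool_pos: [0.6048, 0.1167, 0.0558]
eef_rot: [0.734, 0.679, -0.0, -0.001]
contact_force: [-1.1, 0.1, 3.1]
opening: 0.136
finger_force: 15.0
```

Call:
carry_out:
  rows:
    - [[0,0,0.05],[0,0,0],1]
    - [[0,0,0.05],[0,0,0],1]

```text
clock: 32.0
tool_pos: [0.6051, 0.1168, 0.0557]
eef_rot: [0.734, 0.679, 0.0, -0.0]
contact_force: [0.0, -1.4, 5.5]
opening: 0.132
finger_force: 15.0
```

Call:
carry_out:
  rows:
    - [[0,0,-0.1],[0,0,0],1]
    - [[0,0,-0.1],[0,0,0],0.5]
    - [[0,0,-0.1],[0,0,0],0.5]
    - [[0,0,-0.1],[0,0,0],0.5]
    - [[0,0,-1],[0,0,0],0.5]
    - [[0,0,-3],[0,0,0],0.5]
    - [[0,0,-6],[0,0,0],0.5]
    - [[0,0,-10],[0,0,0],0.5]
    - [[0,0,-14],[0,0,0],0.5]
    - [[-2,-4,-17],[0,0,0],0.5]
    - [[-5,-8,-19],[0,0,0],0.5]
    - [[-8,-12,-20],[0,0,0],0.5]

```text
clock: 33.2
tool_pos: [0.4854, 0.0504, 0.2552]
eef_rot: [0.734, 0.679, 0.001, 0.0]
contact_force: [0.4, -0.4, 0.6]
opening: 0.498
finger_force: 0.0
```

Call:
carry_out:
  rows:
    - [[-4,-3,0],[0,0,0],0.5]
    - [[-6,-5,0],[0,0,0],0.5]
    - [[-6,-5,0],[0,0,0],0.5]
    - [[-6,-5,0],[0,0,0],0.5]

```text
clock: 33.6
tool_pos: [0.4317, -0.0057, 0.2539]
eef_rot: [0.734, 0.679, 0.0, -0.0]
contact_force: [0.9, 0.3, -0.2]
opening: 0.497
finger_force: 0.0
```

Run:
```python
from h import *
s=r.snapshot("wrist");t=r.snapshot("scene");p=r.snapshot("top");st=r.get_state();print(st["clock"],st["tool_pos"],st["contact_force"])
c=np.zeros((600,800,3),np.uint8)
c[:300,:400]=cv2.resize(p["image"][110:260,210:470][:,:],(400,300) ,interpolation=2) if 0 else cv2.resize(p["image"][115:265,215:480],(400,300),interpolation=2)[:300]
c[:300,400:]=cv2.resize(s["image"],(400,300))
c[300:,:]=cv2.resize(t["image"][130:280,200:440],(800,300),interpolation=2) if 0 else 0
b=cv2.resize(t["image"][135:285,220:440],(440,300),interpolation=2);c[300:,:440]=b
cv2.imwrite("pics/fin.png",c[...,::-1])
```

```text
33.75 [ 0.4326 -0.0045  0.2535] [ 0.3786  0.1182 -0.6702]
```

View pics/fin.png

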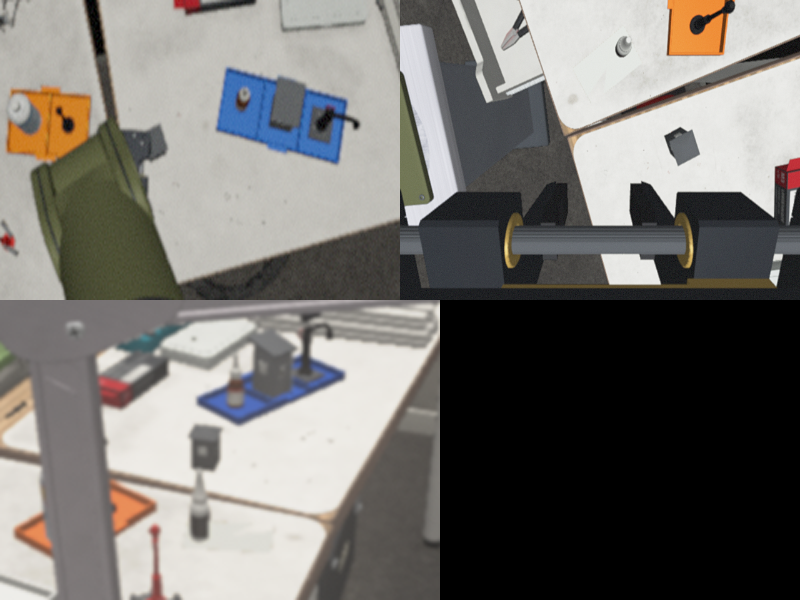

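The final view shows all five things upright in their pockets: bottle, hut and crane (spout outwards) in the blue tray, and can and lamp post in the orange tray. The small hut and glue bottle are still standing in the stock.

```bash
python3 -c "
from plant import r
print(r.finish_job())"
```

```text
the job is handed in; nothing more can be done
None
```

Both kits are made up and handed in after about 34 s of robot time: hut, crane and oil bottle in the blue tray, spray can and lamp post in the orange tray, small hut and glue bottle left standing in the stock; the hand-in returned no verdict.

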